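# Pin back a stage's sprung belt-tensioner wheel and wind the carriage to its index clip

### The job

Get the sample stage ready for a new drive belt. Take the long flat-headed pin from the rack and, pushing with its shank, swing the arm of the sprung tensioner wheel round past the lock hole, hold it there and push the pin fully down into the hole so that it stands upright and keeps the arm from springing back; let go of it. Then turn the feed knob on the carriage until the carriage's pointer stands level with the pointed index clip, and let go; leave the short pin in the rack and do not disturb the other things on the bench.

Things in the scene. Friction and masses are not known exactly. Their poses are not given: they have to be found in the camera images.
- pin: The long locking pin, plain steel, about 90 g, upright in one of the two holes of the rack, foot 8 mm above the bench. Round shank 12 mm diameter, 58 mm long, small chamfer at the foot; flat upright head 30 (own x) by 12 (own y) by 26 mm high; 84 mm overall. Origin: centre of the foot, z up. Grip the head across its 12 mm; head centre 71 mm above the origin.
- short_pin: A short spare pin that must stay in the other hole of the rack: steel shank 12 mm diameter, 36 mm long, with a round disc head 26 mm diameter and 14 mm high. Origin: centre of the foot.
- rack: White plastic pin rack fixed to the bench, 130 mm (own x) by 45 mm (own y) by 30 mm high, with two holes 14.5 mm diameter, 22 mm deep, at x = -35 and +35 mm. Origin: centre of its underside. The heads of the pins start with their long side along the rack's x.
- tensioner: Dark steel block fixed to the bench, 190 mm (own x) by 170 mm (own y) by 30 mm high, carrying the tensioner wheel. Origin: centre of its underside, x and y along its sides, z up.
- pivot (a point): The wheel's vertical axis, at the height of the block's top face; 35 mm from the block's centre along the block's +x.
- lock_hole (a point): Centre of the mouth of the lock hole in the block's top face (30 mm above the bench). Vertical, 14 mm diameter, 25 mm deep, closed bottom, 3 mm chamfer at the mouth; 85 mm from the pivot, 0.15 rad counter-clockwise (from above) of the block's own -x. A seated pin has its foot 25 mm below the mouth and its head's underside 33 mm above it.
- wheel (a joint): Angle of the sprung tensioner wheel, rad: 0 at rest against its stop, growing counter-clockwise seen from above, up to 1.0. It must be swung that way, past the lock hole. A spring drives it back: 0.15 N m at rest, 0.25 N m at 0.67 (2 to 3 N at 85 mm from the pivot). With the pin standing in the lock hole behind the arm it reads about 0.67.
- tongue_end (a point): Middle of the upper edge of the outer end of the wheel's arm. The wheel is an aluminium toothed disc 90 mm diameter on the pivot with one straight radial arm 16 mm wide, reaching 112 mm from the pivot; both lie 4 to 22 mm above the block's top face. At rest the arm points 0.35 rad clockwise (from above) of the block's own -x, short of the lock hole.
- stage: Dark steel stage base fixed to the bench, 164 mm (own x) by 220 mm (own y) by 30 mm high. Origin: centre of its underside. The carriage slides along its y axis.
- carriage (a joint): Carriage travel along the stage's own +y, m, -0.038 to +0.038, 0 at the start in the middle. The carriage is an aluminium block 66 x 80 x 17 mm, its top 51 mm above the bench. It stays where it is left.
- knob (a joint): Angle of the feed knob, rad, -1.9 to 1.9, 0 at the start, growing counter-clockwise seen from above. It gears the carriage along toothed gearing: each rad counter-clockwise moves carriage and knob together 20 mm along the stage's own +y (clockwise: -y). It turns stiffly, with about 0.06 N m.
- knob_grip (a point): Point on the knob's vertical axis at mid height of its grip, 78 mm above the bench; travels with the carriage. Black plastic knob: disc 48 mm diameter, 10 mm high, carrying an upright bar 50 mm long, 14 mm thick, from 62 to 90 mm above the bench. At joint value 0 the bar lies along the stage's own x; grip it across its 14 mm.
- pointer (a point): Tip of the pointed steel nose on the carriage's +x side, at the height of the carriage's top (51 mm). It stands for the carriage's position.
- index_clip: Pointed aluminium index clip fixed on the stage's +x edge: an upright square bar set cornerwise, diamond-shaped from above, 24 mm over its corners, 24 mm high; one corner points at the carriage. Origin: centre of its underside. It stands 15 to 28 mm to either side of the starting pointer; align pointer and clip along the stage's y.
- square_clip: Flat low rectangular clip 14 (own x) x 24 (own y) x 8 mm on the stage's +x edge, on the other side of the pointer from the index clip; not the index. Origin: centre of its underside.
- spare_pulley: Bystander: loose spare aluminium pulley, 52 mm diameter, 20 mm high, lying on the bench beyond the rack. Origin: centre of its underside.
- jar: Bystander: small loose plastic jar with a yellow cap, 48 mm diameter, 60 mm high, on the robot's side of the rack. Origin: centre of its underside.
- wrench: Bystander: loose steel wrench lying on the bench beyond the work.
- screwdriver: Bystander: loose screwdriver lying on the bench beyond the work.
Mind the look-alikes: they are no part of the job. Leave any green, turquoise or yellow look-alike of the pin alone.

How it is judged:
On the way, in this order (a step that is already met when the one before it is completed fails the run):
1. the long pin is lifted clear of the rack (height (world z) of pin above 0.032 m), for 0.1 s.
2. the tensioner arm is swung past half-way and held there by the pin (value of joint wheel above 0.4 rad and contact force between pin and wheel above 0.3 N), for 0.1 s.
3. the pin stands fully down in the lock hole, holding the arm back, and is let go (horizontal distance between pin and lock_hole below 0.006 m and z of pin in the frame of lock_hole below -0.019 m and angle between pin's own z axis and vertical below 0.2 rad and value of joint wheel above 0.55 rad and contact force between the fingers and pin below 0.2 N), for 0.2 s.
4. the carriage's pointer is level with the pointed index clip (y of pointer in the frame of index_clip between -0.004 and 0.004 m), for 0.2 s.
At the end, for the whole second after the job is handed in: The long pin stands in the lock hole (foot 19 mm or more below the mouth, within 6 mm of its axis, tilt under 0.2 rad), the tensioner arm held past it (wheel above 0.55 rad); the carriage's pointer is within 4 mm of the index clip along the stage's y; all let go and at rest (all of step 4 and horizontal distance between pin and lock_hole below 0.006 m and z of pin in the frame of lock_hole below -0.019 m and angle between pin's own z axis and vertical below 0.2 rad and value of joint wheel above 0.55 rad and linear speed of pin below 0.02 m/s and velocity of joint carriage between -0.005 and 0.005 m/s); the robot touches nothing.
It fails at once if the short pin is taken out of or knocked from its place (distance of short_pin from where it was at the start of the episode above 0.02 m).
It fails at once if a bystander is pushed more than 30 mm (distance of any of spare_pulley, jar, wrench, screwdriver from where it was at the start of the episode above 0.03 m).
It also fails if it takes over 67 s, if anything falls off the work surface, if the arm or the gripper's body presses on something with over 40 N, if the wrist force passes 120 N, or if a joint passes its speed limit or range.

### The arm

A 7-joint arm with a two-finger parallel gripper is mounted at the origin on the work surface. World frame = base frame: x ahead of the robot, y to its left, z up, the work surface at z = 0. Lengths are in m, angles in rad, forces in N, time in s.
With the tool pointing down it reaches from about 0.4 to 0.875 m from the base axis. Payload 6.5 kg.
Tool frame: the origin (TCP) lies at the very end of the fingers, on their centre line; the grasp point (between the pads) lies 19 mm behind it; y points along the fingers, z is the direction in which the jaws open and shut, and the axes are right-handed (so a half turn about y gives the same grasp; the last joint's range is limited). The gripper opens to 88 mm and grips with 3 to 60 N. Pads are 18 mm wide; open, the fingers measure 123 mm over their backs; the gripper's body (75 mm by 187 mm) begins 45 mm behind the grasp point.
Start: joints at [1.134, 0.536, -0.004, 1.538, 0.003, 1.067, -0.071], TCP at [0.236, -0.606, 0.239] pointing down, gripper open.
Joint ranges: [-2.7, 2.7], [-0.37, 2.16], [-1.27, 1.26], [0.24, 2.4], [-1.31, 4.45], [0.19, 1.91], [-2.76, 2.76]. Speed limits (rad/s): [2.39, 2.39, 3.14, 3.14, 3.14, 3.14, 3.14].

### API

Orientations are given as [roll, pitch, yaw] about the fixed x, y, z axes, in that order (R = Rz(yaw) Ry(pitch) Rx(roll)).
In Python, from workcell import ctrl gives the robot as it stands. The module is installed in compiled form; this text tells all that it offers.
- The arm moves only by the shell command python3 -m inch 'ROWS' [OPENING] [FORCE]. ROWS is JSON, a list that holds one entry, the list of rows, each a list of 4 numbers: the shift along the tool's x, y, z in units of 25 mm (1.0 is 25 mm), then the turn about the tool's y in units of 6 degrees (1.0 is 6 degrees). In form: [[[dx, dy, dz, roll], ...]]. A call has 1 to 20 rows; each row is the pose to reach, as a shift and turn from the pose commanded when the call began, along the tool's axes at that moment; what a row does not reach only later rows make up. A row lasts 1/12 s, in which the tool goes at most 41.7 mm and 7.16 degrees, less where a joint would pass 70% of its speed; a pose out of reach is approached as far as the arm can. A call with a gripper value outside its range is refused whole. OPENING is the closure, from -1 (fully open) to 1 (shut), set as the call begins (- or left out, the last holds). The fingers move at their own pace and stop on an object; FORCE is the grip in N (left out, the last holds). Time passes only in rows, so rows that repeat a pose let the fingers close. It gives the time, the measured TCP pose, the force and the opening at its end, in the units of the state.
- ctrl.sense(): the state, without advancing time (a new reading comes with each control period).
- ctrl.grab_frame(name): name is "scene" or "top"; returns a dict with "img" (480x640x3 uint8, red, green, blue), "mtx" (3x3 intrinsics, pixels), "rvec" (rotation vector, rad) and "tvec" (3), from world to camera coordinates, as OpenCV has them. Camera axes: x right, y down, z forward; pixel columns grow to the right and rows downward; lengths in m; the calibration is good to about 2 mm. A picture is of the moment at which its call begins. There is no depth.
- ctrl.hand_in(): hands the job in, once; it reports no verdict.
The state is a dict: "t": time; "qpos": joint angles; "qvel": joint speeds; "joint_efforts": joint torques, N m; "position": TCP position; "eef_rot": TCP orientation; "force": force on the tool from outside, world axes, zero at the start; "moment": the same for the moment, N m; "width": opening from 0.0 (shut) to 1.0 (fully open).
Only numpy, scipy, OpenCV 4.12 (cv2) and the standard library are available. Lean on these libraries where they do the work, as an engineer would, in place of code of your own. Each camera call takes 0.05 s, during which the arm holds its last target.

## Working session

There is one attempt and no reset: what is moved stays moved. The work goes in short steps, Python scripts to look and compute and a shell command to move; the robot and the scene stay as the last step left them, time stands still between calls to the robot, and variables do not carry over. Pictures are saved under pics/ and viewed, and the job is handed in when it is done.

```bash
mkdir -p pics; cat > h.py <<'E'
import numpy as np, cv2
from workcell import ctrl
from scipy.spatial.transform import Rotation as R
E
python3 - <<'E'
from h import *
import json
for n in("scene","top"):
    f=ctrl.grab_frame(n); cv2.imwrite(f"pics/{n}0.png",f["img"][...,::-1])
    np.savez(f"{n}0.npz",**f)
    print(n,f["mtx"],f["rvec"],f["tvec"])
print(ctrl.sense())
E
```

```text
scene [[463.87781956   0.         315.1133422 ]
 [  0.         463.87781956 236.6765428 ]
 [  0.           0.           1.        ]] [ 2.23659125  1.14175643 -0.40388407] [-0.34164623 -0.3036666   1.14424541]
top [[468.91933027   0.         325.12604581]
 [  0.         468.91933027 231.72916952]
 [  0.           0.           1.        ]] [ 2.11906861 -2.15714144  0.15063448] [0.01061719 0.55273274 0.79598221]
{'t': 0.1, 'qpos': array([ 1.13375162,  0.53708487, -0.00444565,  1.53873759,  0.00263496,
        1.067311  , -0.07121982]), 'qvel': array([ 0.00028427, -0.0005031 , -0.00068627, -0.00190206, -0.00122142,
       -0.00039581, -0.00221429]), 'joint_efforts': array([ 3.62284562e-03, -5.72075951e+01,  9.94408987e-01, -2.52226621e+01,
       -5.61108137e-02,  1.34048084e-02,  7.87575573e-05]), 'position': array([ 0.23534903, -0.60531618,  0.23794454]), 'eef_rot': array([-1.57232523e+00, -1.40637835e-04, -2.77067310e+00]), 'force': array([-0.31155472,  0.45913663,  0.31728384]), 'moment': array([-0.02736758, -0.00260001,  0.04283185]), 'width': 0.995988929242624}
```

View pics/scene0.png

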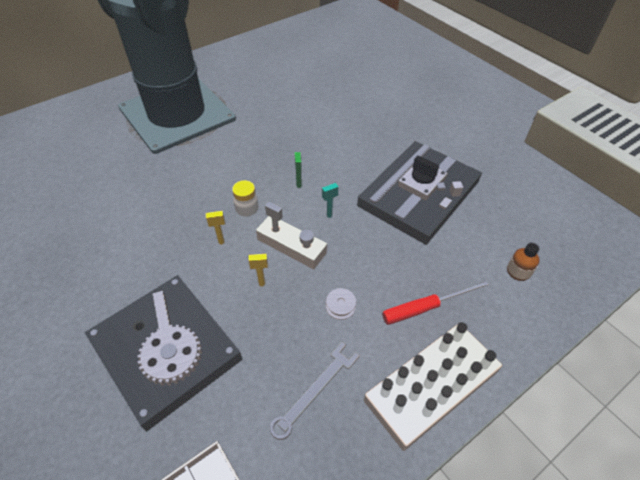

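View pics/top0.png

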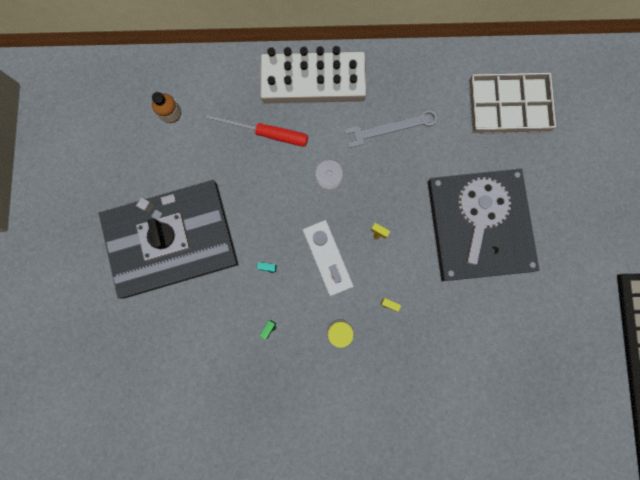

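The scene view shows the white rack with a grey flat-headed pin at (274,212) and a grey disc-headed short pin at (307,240). It also shows the tensioner at lower left, the stage at right, and loose things around them.

Things that could be taken for the long pin (top-view pixels):
- grey flat head in the rack (336,272), which is my choice
- grey disc head, the short pin (320,238)
- yellow pins (381,230) and (391,305)
- turquoise pin (267,267)
- green pin (268,330)

I'll check the choice in close crops.

```bash
python3 - <<'E'
from h import *
t=cv2.imread("pics/top0.png")
def crop(n,x,y,w,h,k):
    c=cv2.resize(t[y:y+h,x:x+w],None,fx=k,fy=k,interpolation=cv2.INTER_CUBIC)
    for i in range(0,w,10):
        cv2.line(c,(i*k,0),(i*k,6 if i%50 else 14),(0,255,255),1)
        if i%20==0: cv2.putText(c,str(x+i),(i*k,24),0,.4,(0,255,255),1)
    for i in range(0,h,10):
        cv2.line(c,(0,i*k),(6,i*k),(0,255,255),1)
        if i%20==0: cv2.putText(c,str(y+i),(8,i*k+4),0,.4,(0,255,255),1)
    cv2.imwrite(n,c)
crop("pics/c_rack.png",295,215,75,85,7)
crop("pics/c_tens.png",420,160,130,125,4)
crop("pics/c_stage.png",95,175,150,125,5)
E
```

```text
(no output)
```

View pics/c_rack.png

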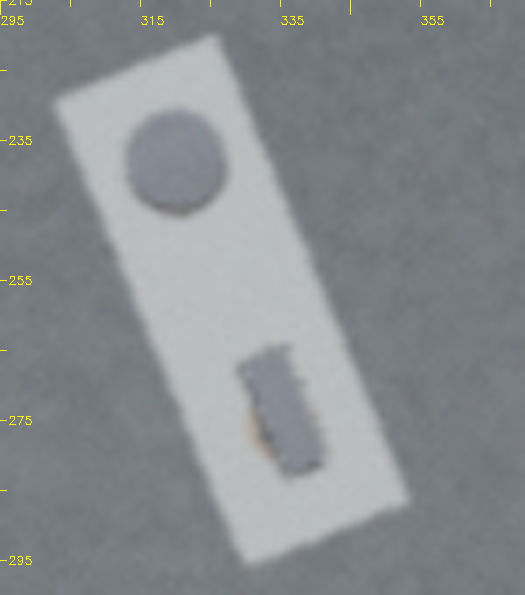

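View pics/c_tens.png

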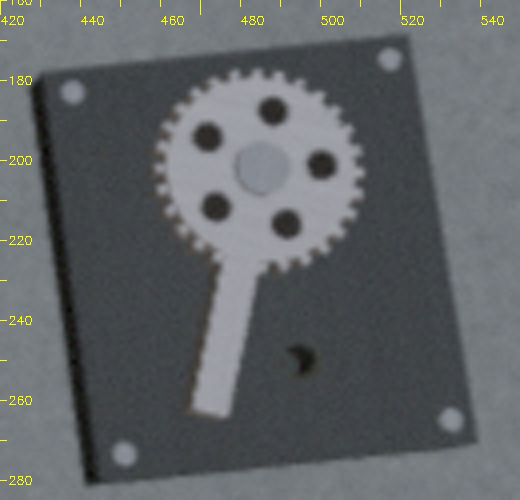

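View pics/c_stage.png

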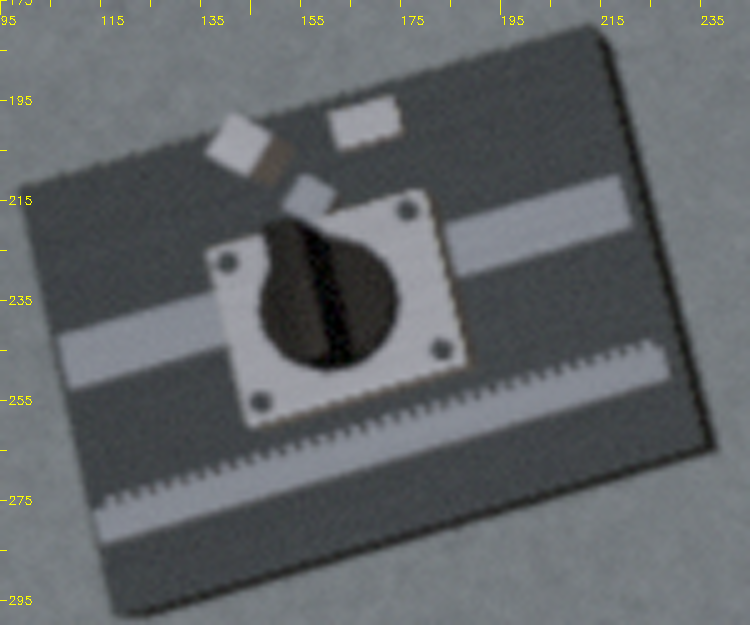

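The crops confirm the choice: the grey flat rectangular head is at about (334,273) and the grey disc, the short pin, is at (320,238). The hole crescent is at about (495,250) and the arm end at about (472,263). On the stage, the index diamond is at (142,203), the square clip at (167,200) and the pointer nose near (156,209).

```bash
cat >> h.py <<'E'
from scipy.optimize import least_squares
def cam(n,k=0):
    f=np.load(f"{n}{k}.npz"); return f["mtx"],f["rvec"],f["tvec"]
def back(c,uv,z):
    K,r,t=c; M=cv2.Rodrigues(r)[0]; C=-M.T@t
    uv=np.atleast_2d(uv).astype(float); d=(np.linalg.inv(K)@np.c_[uv,np.ones(len(uv))].T).T@M
    return C+d*((z-C[2])/d[:,2])[:,None]
def proj(c,P): return cv2.projectPoints(np.atleast_2d(np.asarray(P,float)),c[1],c[2],c[0],None)[0][:,0]
def loc(p,L):  # pose (x,y,yaw) -> world
    L=np.atleast_2d(L); a=p[2]; o=L.copy().astype(float)
    o[:,0]=p[0]+L[:,0]*np.cos(a)-L[:,1]*np.sin(a); o[:,1]=p[1]+L[:,0]*np.sin(a)+L[:,1]*np.cos(a); return o
E
python3 - <<'E'
from h import *
c=cam("top")
K,r,t=c; print("campos",-cv2.Rodrigues(r)[0].T@t)
px=lambda l,x,y,k: np.array(l)/k+[x,y]-0.5+0.5/k
rc=px([(215,35),(53,100),(248,565),(410,500)],295,215,7)
tc=px([(42,74),(410,35),(477,441),(97,482)],420,160,4)
sc=px([(22,183),(593,25),(708,450),(130,618)],95,175,5)
for n,q in(("rack",rc),("tens",tc),("stage",sc)):
    b=back(c,q,.03); print(n,b[:,:2].round(4).tolist(),"ctr",b.mean(0).round(4),"sides",[round(float(np.linalg.norm(b[i]-b[(i+1)%4])),4) for i in range(4)])
for n,q,x,y,k,z in(("pinhead",[(282,415)],295,215,7,.092),("short",[(177,162)],295,215,7,.058),("hole",[(303,360)],420,160,4,.03),("hub",[(262,168)],420,160,4,.054),("armend",[(211,414)],420,160,4,.052),
  ("clip",[(239,147)],95,175,5,.054),("sq",[(367,122)],95,175,5,.038),("tip",[(306,173)],95,175,5,.051),("disc",[(330,300)],95,175,5,.062)):
    print(n,back(c,px(q,x,y,k),z).round(4))
E
```

```text
campos [ 0.42677753 -0.00671616  0.87007455]
rack [[0.577, 0.0002], [0.5607, 0.0425], [0.4404, -0.0058], [0.456, -0.0473]] ctr [ 0.5085 -0.0026  0.03  ] sides [0.0453, 0.1297, 0.0443, 0.13]
tens [[0.6507, -0.1939], [0.6658, -0.3637], [0.4788, -0.3785], [0.4636, -0.2089]] ctr [ 0.5647 -0.2863  0.03  ] sides [0.1705, 0.1876, 0.1703, 0.1877]
stage [[0.6005, 0.4151], [0.656, 0.2061], [0.4979, 0.1617], [0.4416, 0.3675]] ctr [0.549  0.2876 0.03  ] sides [0.2162, 0.1642, 0.2134, 0.1659]
pinhead [[ 0.4744 -0.0146  0.092 ]]
short [[0.54  0.01  0.058]]
hole [[ 0.5165 -0.304   0.03  ]]
hub [[ 0.5996 -0.2835  0.054 ]]
armend [[ 0.4912 -0.2547  0.052 ]]
clip [[0.6071 0.3259 0.054 ]]
sq [[0.6191 0.286  0.038 ]]
tip [[0.5978 0.3026 0.051 ]]
disc [[0.5501 0.2884 0.062 ]]
```

```bash
python3 - <<'E'
from h import *
c=cam("scene"); s=cv2.imread("pics/scene0.png")
rp=(.5085,-.0026,.374); tp=(.5647,-.2863,.080); 
sy=np.arctan2(.2061-.4151,.656-.6005); print("stage yaw",sy+np.pi/2)
sp=(.549,.2876,sy+np.pi/2)
def sq(w,h): return np.array([(-w,-h),(w,-h),(w,h),(-w,h)])/2
k=3
def poly(P,col): 
    q=((proj(c,P)+.5)*k-.5).round().astype(int); cv2.polylines(big,[q.reshape(-1,1,2)],True,col,1)
big=cv2.resize(s,None,fx=k,fy=k,interpolation=cv2.INTER_CUBIC)
z=lambda p,z_: np.c_[p,np.full(len(p),z_)]
poly(loc(rp,z(sq(.13,.045),.03)),(0,0,255)); poly(loc(tp,z(sq(.19,.17),.03)),(0,0,255)); poly(loc(sp,z(sq(.164,.22),.03)),(0,0,255))
an=np.linspace(0,6.28,24)
circ=lambda x,y,r,zz: np.c_[x+r*np.cos(an),y+r*np.sin(an),0*an+zz]
poly(circ(.517,-.3035,.01,.03),(0,255,0)); poly(circ(.5996,-.2835,.045,.052),(0,255,0))
h=loc(rp,z(sq(.03,.012)+[-.035,0],.092)); poly(h,(0,255,0)); print("pin expected",h.mean(0))
poly(loc(sp,z(sq(.05,.014),.09)),(0,255,0)); poly(loc(sp,z(sq(.066,.08),.051)),(0,255,0))
d=sq(.024/2**.5,.024/2**.5)@np.array([[1,1],[-1,1]])/2**.5+[.6071,.3259]
poly(z(d,.054),(0,255,0))
for n,(x,y,w,h) in dict(l=(80,180,260,200),r=(340,130,150,120)).items():
    cv2.imwrite(f"pics/ov_{n}.png",big[y*k:(y+h)*k,x*k:(x+w)*k])
ct=cam("top")
for n,p,zz in(("yel1",(391,305),.084),("yel2",(381,230),.084),("tur",(267,267),.084),("green",(268,330),.084),("jar",(341,335),.06),("pulley",(329,175),.02)): print(n,back(ct,p,zz).round(3))
E
```

```text
stage yaw 0.259559794567769
pin expected [ 0.47591943 -0.01538696  0.092     ]
yel1 [[ 0.422 -0.106  0.084]]
yel2 [[ 0.548 -0.094  0.084]]
tur [[0.488 0.099 0.084]]
green [[0.385 0.097 0.084]]
jar [[ 0.373 -0.023  0.06 ]]
pulley [[ 0.663 -0.008  0.02 ]]
```

View pics/ov_l.png

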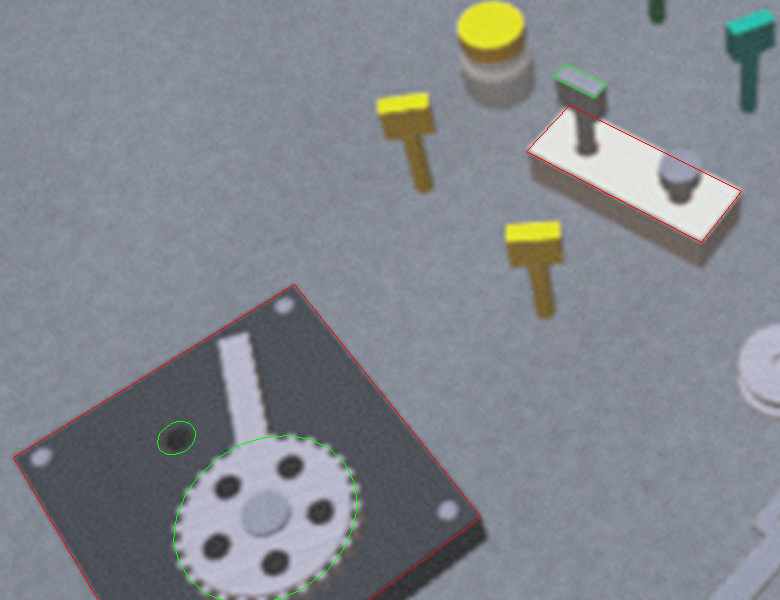

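View pics/ov_r.png

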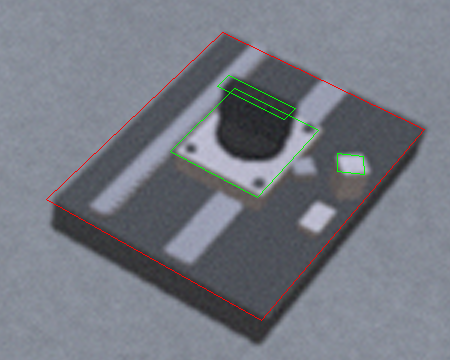

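Both cameras agree to about a pixel. Next I'll add a helper that converts world targets into tool units.

```bash
cat >> h.py <<'E'
def go(x,y,z):
    s=ctrl.sense(); M=R.from_euler("xyz",s["eef_rot"]).as_matrix()
    d=np.array([x,y,z])-s["position"]
    print("t",round(s["t"],2),"pos",s["position"].round(4),"rpy",s["eef_rot"].round(4),"F",s["force"].round(2),"w",round(s["width"],3),"q7",s["qpos"][6].round(3))
    print("units",(M.T@d/.025).round(3),"dist mm",(1000*np.linalg.norm(d)).round(1), "jaw ang",np.arctan2(M[1,2],M[0,2]).round(4))
E
python3 -c "
from h import *
go(.4755,-.0150,.20)"
```

```text
t 0.1 pos [ 0.2353 -0.6053  0.2379] rpy [-1.5723e+00 -1.0000e-04 -2.7707e+00] F [-0.31  0.46  0.32] w 0.996 q7 -0.071
units [-17.512   1.544 -18.523] dist mm 638.4 jaw ang -1.1999
```

```bash
python3 -m inch '[[[-4.4,0,-4.6,0],[-8.8,0,-9.2,0],[-13,0,-14,0],[-17.5,0,-18.5,0],[-17.5,0,-18.5,0],[-17.5,0,-18.5,0],[-17.5,0,-18.5,0],[-17.5,0,-18.5,0],[-17.5,0,-18.5,0],[-17.5,0,-18.5,0],[-17.5,0,-18.5,0],[-17.5,0,-18.5,0],[-17.5,0,-18.5,0],[-17.5,0,-18.5,0],[-17.5,0,-18.5,0],[-17.5,0,-18.5,0],[-17.5,0,-18.5,0],[-17.5,0,-18.5,0],[-17.5,0,-18.5,0],[-17.5,0,-18.5,0]]]' -0.2 40; python3 -c "
from h import *
go(.4755,-.0150,.060)"
```

```text
t: 1.77
position: [0.4751, -0.018, 0.2385]
eef_rot: [-1.57, -0.001, -2.774]
force: [-0.5, 0.3, -0.4]
width: 0.602
t 1.77 pos [ 0.4751 -0.018   0.2385] rpy [-1.5704e+00 -1.0000e-03 -2.7736e+00] F [-0.47  0.26 -0.4 ] w 0.602 q7 -1.363
units [-0.067  7.14  -0.111] dist mm 178.5 jaw ang -1.2029
```

```bash
python3 -m inch '[[[-0.07,1,-0.1,0],[-0.07,2,-0.1,0],[-0.07,3,-0.1,0],[-0.07,4,-0.1,0],[-0.07,4.6,-0.1,0],[-0.07,4.6,-0.1,0],[-0.07,4.6,-0.1,0],[-0.07,4.6,-0.1,0]]]'; python3 - <<'E'
from h import *
go(.4755,-.0150,.060)
for n in("scene","top"):
    f=ctrl.grab_frame(n); i=f["img"][...,::-1]
    x,y=(210,140) if n=="scene" else (280,200)
    cv2.imwrite(f"pics/{n}1.png",cv2.resize(i[y:y+130,x:x+130],None,fx=4,fy=4,interpolation=cv2.INTER_CUBIC))
E
```

```text
t: 2.43
position: [0.477, -0.014, 0.1247]
eef_rot: [-1.57, 0.001, -2.772]
force: [-0.2, -0.5, 0.4]
width: 0.599
t 2.43 pos [ 0.477  -0.014   0.1247] rpy [-1.5700e+00  1.1000e-03 -2.7721e+00] F [-0.19 -0.52  0.43] w 0.599 q7 -1.456
units [0.075 2.586 0.014] dist mm 64.7 jaw ang -1.2013
```

View pics/scene1.png

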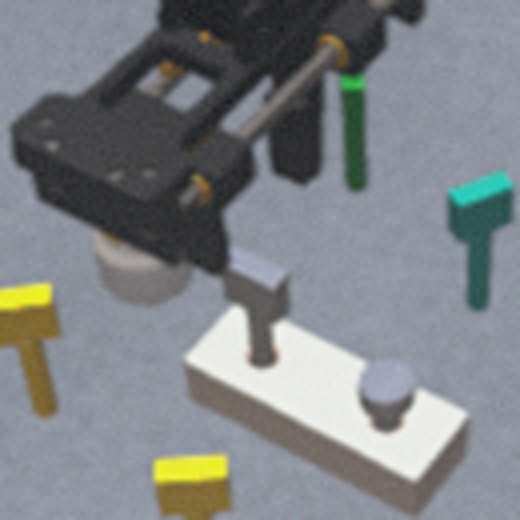

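View pics/top1.png

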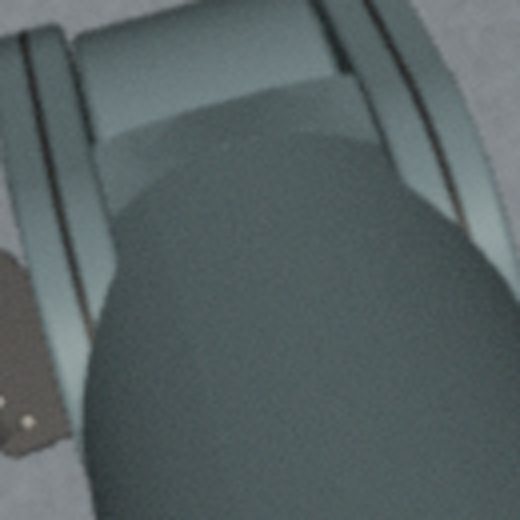

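The scene crop shows the two fingers on either side of the pin head, at about (260,275) in the crop, with the rest clear. The top view is blocked by the arm. I'll go down and close the gripper.

```bash
python3 -m inch '[[[0.07,0.6,0,0],[0.07,1.2,0,0],[0.07,1.8,0,0],[0.07,2.3,0,0],[0.07,2.55,0,0],[0.07,2.55,0,0],[0.07,2.55,0,0],[0.07,2.55,0,0]]]'; python3 -m inch '[[[0.07,0,0,0],[0.07,0,0,0],[0.07,0,0,0],[0.07,0,0,0],[0.07,0,0,0],[0.07,0,0,0],[0.07,0,0,0],[0.07,0,0,0]]]' 1 40;  python3 -c "
from h import *
go(.4755,-.0150,.060)"
```

```text
t: 3.2
position: [0.4755, -0.0139, 0.0609]
eef_rot: [-1.57, 0.001, -2.771]
force: [-0.0, 0.1, 0.0]
width: 0.604
t: 3.87
position: [0.4732, -0.0145, 0.06]
eef_rot: [-1.571, 0.0, -2.771]
force: [0.4, 0.2, 1.9]
width: 0.132
t 3.87 pos [ 0.4732 -0.0145  0.06  ] rpy [-1.5708  0.     -2.7708] F [0.36 0.2  1.88] w 0.132 q7 -1.51
units [-0.079 -0.001  0.053] dist mm 2.4 jaw ang -1.2
```

```bash
python3 -m inch '[[[0,-0.5,0,0],[0,-1,0,0],[0,-1.6,0,0],[0,-2.2,0,0],[0,-2.8,0,0],[0,-3.4,0,0],[0,-4,0,0],[0,-4.2,0,0],[0,-4.2,0,0],[0,-4.2,0,0]]]'; python3 - <<'E'
from h import *
go(.5257,-.2319,.165)
for n in("scene",):
    f=ctrl.grab_frame(n); i=f["img"][...,::-1]
    x,y=(200,110)
    cv2.imwrite(f"pics/{n}2.png",cv2.resize(i[y:y+150,x:x+150],None,fx=4,fy=4,interpolation=cv2.INTER_CUBIC))
E
```

```text
t: 4.7
position: [0.4729, -0.0146, 0.1645]
eef_rot: [-1.571, -0.0, -2.771]
force: [-0.4, 0.1, -0.9]
width: 0.133
t 4.7 pos [ 0.4729 -0.0146  0.1645] rpy [-1.5708e+00 -3.0000e-04 -2.7708e+00] F [-0.4   0.12 -0.87] w 0.133 q7 -1.422
units [ 1.181 -0.018  8.866] dist mm 223.6 jaw ang -1.2
```

View pics/scene2.png

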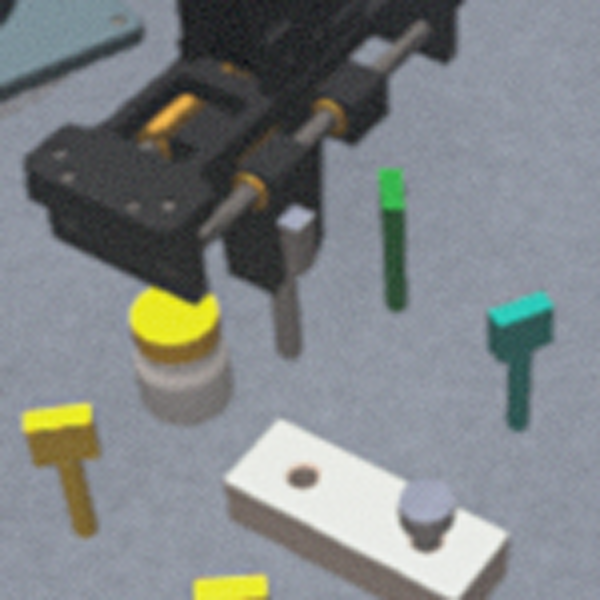

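The pin is out of the rack and upright, with its foot at crop (288,353). The short pin is still in place. Next I'll measure the foot's offset from the TCP.

```bash
python3 - <<'E'
from h import *
c=cam("scene")
s=ctrl.sense(); p=s["position"]
for o in((.0023,-.0005),(0,0)):
  P=np.array([p[0]+o[0],p[1]+o[1],.1125])
  an=np.linspace(0,6.28,13)
  q=proj(c,np.c_[P[0]+.006*np.cos(an),P[1]+.006*np.sin(an),0*an+.1125]); 
  print(((q-[200,110]+.5)*4).round(0).min(0),((q-[200,110]+.5)*4).round(0).max(0))
f=ctrl.grab_frame("scene"); i=f["img"][...,::-1]
cv2.imwrite("pics/foot.png",cv2.resize(i[155:205,250:300],None,fx=12,fy=12,interpolation=cv2.INTER_CUBIC))
E
```

```text
[275. 345.] [302. 365.]
[273. 341.] [300. 361.]
```

View pics/foot.png

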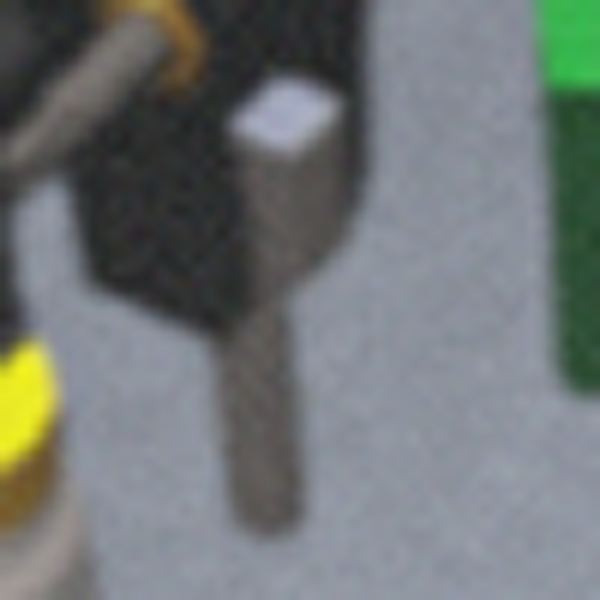

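```bash
python3 -m inch '[[[0.2,0,1.2,0],[0.4,0,2.7,0],[0.6,0,4.2,0],[0.8,0,5.7,0],[1,0,7.2,0],[1.2,0,8.3,0],[1.24,0,8.8,0],[1.24,0,8.84,0],[1.24,0,8.84,0],[1.24,0,8.84,0],[1.24,0,8.84,0],[1.24,0,8.84,0]]]'; python3 - <<'E'
from h import *
go(.524,-.232,.0865)
f=ctrl.grab_frame("scene"); i=f["img"][...,::-1]
cv2.imwrite("pics/s3.png",cv2.resize(i[180:380,70:270],None,fx=3,fy=3,interpolation=cv2.INTER_CUBIC))
f=ctrl.grab_frame("top"); cv2.imwrite("pics/t3.png",f["img"][...,::-1])
E
```

```text
t: 5.8
position: [0.5244, -0.2297, 0.165]
eef_rot: [-1.572, 0.0, -2.768]
force: [-0.7, 0.6, -0.4]
width: 0.13
t 5.8 pos [ 0.5244 -0.2297  0.165 ] rpy [-1.5715  0.     -2.768 ] F [-0.68  0.58 -0.36] w 0.13 q7 -1.001
units [0.049 3.139 0.081] dist mm 78.5 jaw ang -1.1972
```

View pics/s3.png

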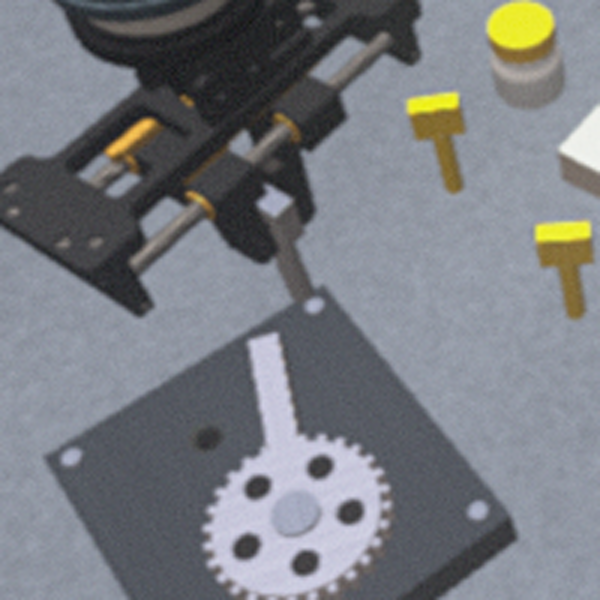

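View pics/t3.png

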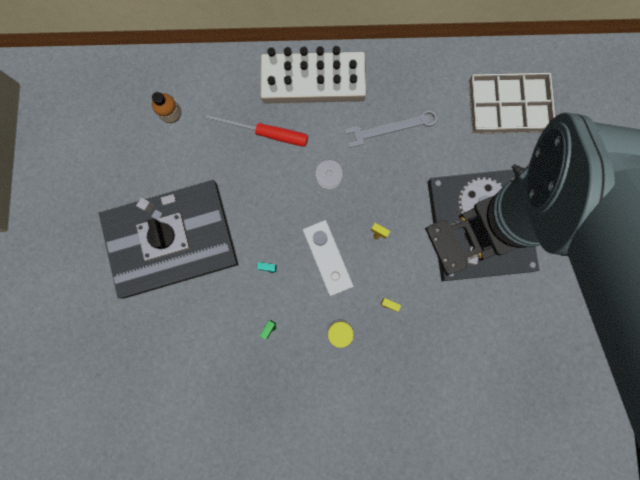

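```bash
python3 - <<'E'
from h import *
c=cam("scene"); p=ctrl.sense()["position"]
for dz in(-.052,.006,.032): print(dz,((proj(c,p+[.0015,0,dz])-[70,180]+.5)*3).round(0))
E
```

```text
-0.052 [[301. 297.]]
0.006 [[271. 229.]]
0.032 [[256. 195.]]
```

```bash
python3 - <<'E'
from h import *
f=ctrl.grab_frame("scene"); i=f["img"][...,::-1]
k=10;x0,y0=135,225
b=cv2.resize(i[y0:y0+60,x0:x0+60],None,fx=k,fy=k,interpolation=cv2.INTER_CUBIC)
p=ctrl.sense()["position"];c=cam("scene")
M=R.from_euler("xyz",ctrl.sense()["eef_rot"]).as_matrix()
def dr(P,col): cv2.polylines(b,[((proj(c,P)-[x0,y0]+.5)*k).round().astype(int).reshape(-1,1,2)],True,col,1)
o=p+[.0015,0,0]
for z in(.006,.032):
    dr([o+M[:,0]*a*.015+M[:,2]*e*.006+[0,0,z] for a,e in((1,1),(1,-1),(-1,-1),(-1,1))],(0,255,0))
an=np.linspace(0,6.28,20)
for z in(.006,-.052): dr(np.c_[o[0]+.006*np.cos(an),o[1]+.006*np.sin(an),o[2]+z+0*an],(0,0,255))
cv2.imwrite("pics/s3z.png",b)
E
```

```text
(no output)
```

View pics/s3z.png

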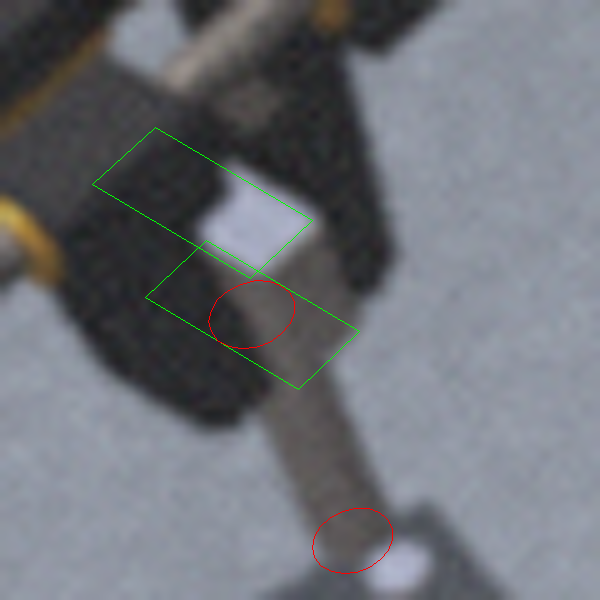

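The overlay matches. The pin is upright in the jaws and its foot is within about 1 mm of the prediction. Lowering now behind the arm.

```bash
python3 -m inch '[[[0.05,0.6,0.08,0],[0.05,1.2,0.08,0],[0.05,1.8,0.08,0],[0.05,2.4,0.08,0],[0.05,2.8,0.08,0],[0.05,3.1,0.08,0],[0.05,3.1,0.08,0],[0.05,3.1,0.08,0],[0.05,3.1,0.08,0]]]'; python3 -c "
from h import *
go(.5153,-.3035,.0865)"
```

```text
t: 6.7
position: [0.5245, -0.2342, 0.0882]
eef_rot: [-1.57, 0.001, -2.771]
force: [0.4, -0.7, -0.7]
width: 0.134
t 6.7 pos [ 0.5245 -0.2342  0.0882] rpy [-1.5700e+00  9.0000e-04 -2.7708e+00] F [ 0.37 -0.72 -0.67] w 0.134 q7 -1.029
units [1.347 0.068 2.45 ] dist mm 69.9 jaw ang -1.2
```

```bash
python3 -m inch '[[[0.13,0,0.25,0],[0.27,0.05,0.5,0],[0.4,0.05,0.75,0],[0.54,0.05,1,0],[0.67,0.05,1.25,0],[0.81,0.05,1.5,0],[0.95,0.05,1.75,0],[1.08,0.05,2,0],[1.2,0.05,2.2,0],[1.35,0.05,2.45,0],[1.35,0.05,2.45,0],[1.35,0.05,2.45,0],[1.35,0.05,2.45,0],[1.35,0.05,2.45,0]]]'; python3 - <<'E'
from h import *
go(.5153,-.3035,.060)
f=ctrl.grab_frame("scene"); i=f["img"][...,::-1]
np.save("f4.npy",i)
cv2.imwrite("pics/s4.png",cv2.resize(i[230:380,80:230],None,fx=4,fy=4,interpolation=cv2.INTER_CUBIC))
E
```

```text
t: 7.87
position: [0.5138, -0.3032, 0.086]
eef_rot: [-1.572, -0.002, -2.771]
force: [-2.6, 2.1, 0.3]
width: 0.128
t 7.87 pos [ 0.5138 -0.3032  0.086 ] rpy [-1.5716e+00 -1.6000e-03 -2.7706e+00] F [-2.6   2.13  0.31] w 0.128 q7 -0.909
units [-0.053  1.04   0.034] dist mm 26.0 jaw ang -1.1998
```

View pics/s4.png

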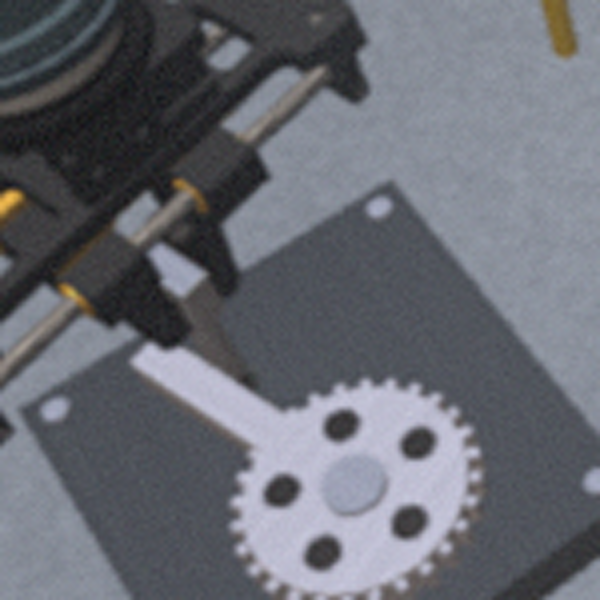

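```bash
python3 - <<'E'
from h import *
i=np.load("f4.npy")
k=12;x0,y0=115,285
b=cv2.resize(i[y0:y0+50,x0:x0+50],None,fx=k,fy=k,interpolation=cv2.INTER_CUBIC)
s=ctrl.sense();p=s["position"];c=cam("scene")
M=R.from_euler("xyz",s["eef_rot"]).as_matrix()
def dr(P,col): cv2.polylines(b,[((proj(c,P)-[x0,y0]+.5)*k).round().astype(int).reshape(-1,1,2)],True,col,1)
o=p+[.0015,0,0]
an=np.linspace(0,6.28,20)
for z in(.006,-.052): dr(np.c_[o[0]+.006*np.cos(an),o[1]+.006*np.sin(an),o[2]+z+0*an],(0,0,255))
dr(np.c_[.517+.01*np.cos(an),-.3035+.01*np.sin(an),.03+0*an],(0,255,255))
cv2.imwrite("pics/s4z.png",b)
E
```

```text
(no output)
```

View pics/s4z.png

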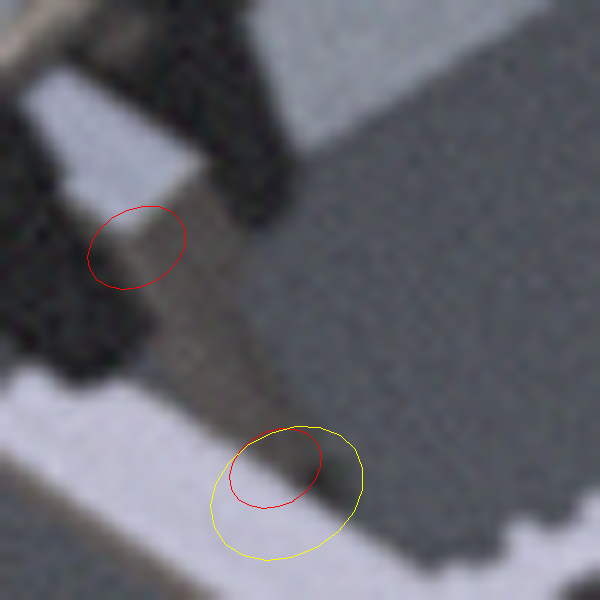

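Arm is swung past the hole. The pin's foot stands about 1.5 mm off the hole centre, and the hole's rim shows as dark just right of the foot. Correct and push down.

```bash
python3 -m inch '[[[-0.05,0,0.03,0],[-0.05,0,0.03,0],[-0.05,0.1,0.03,0],[-0.05,0.2,0.03,0],[-0.05,0.3,0.03,0],[-0.05,0.4,0.03,0],[-0.05,0.5,0.03,0],[-0.05,0.5,0.03,0],[-0.05,0.5,0.03,0]]]'; python3 -c "
from h import *
go(.5153,-.3035,.057)"
```

```text
t: 8.67
position: [0.5158, -0.3034, 0.0731]
eef_rot: [-1.571, -0.0, -2.771]
force: [-1.6, 2.4, -2.2]
width: 0.129
t 8.67 pos [ 0.5158 -0.3034  0.0731] rpy [-1.5715e+00 -4.0000e-04 -2.7706e+00] F [-1.56  2.42 -2.22] w 0.129 q7 -0.914
units [ 0.02   0.645 -0.001] dist mm 16.1 jaw ang -1.1999
```

```bash
python3 -m inch '[[[0,0.1,0,0],[0,0.2,0,0],[0,0.3,0,0],[0,0.4,0,0],[0,0.5,0,0],[0,0.58,0,0],[0,0.64,0,0],[0,0.68,0,0],[0,0.68,0,0],[0,0.68,0,0]]]'; python3 -c "
from h import *
go(.5153,-.3035,.057)"
```

```text
t: 9.5
position: [0.516, -0.3037, 0.057]
eef_rot: [-1.571, -0.0, -2.771]
force: [-4.1, 2.6, 4.6]
width: 0.129
t 9.5 pos [ 0.516  -0.3037  0.057 ] rpy [-1.5708e+00 -3.0000e-04 -2.7709e+00] F [-4.06  2.55  4.58] w 0.129 q7 -0.92
units [ 0.022 -0.002 -0.017] dist mm 0.7 jaw ang -1.2001
```

It seated at the expected height with a 4.6 N upward force. I'll open the gripper partly and lift away.

```bash
python3 -m inch '[[[0,0,0,0],[0,0,0,0],[0,0,0,0],[0,0,0,0],[0,0,0,0],[0,0,0,0]]]' 0.2; python3 -m inch '[[[0,-0.4,0,0],[0,-0.8,0,0],[0,-1.4,0,0],[0,-2.4,0,0],[0,-3.6,0,0],[0,-4.8,0,0],[0,-6,0,0],[0,-6,0,0],[0,-6,0,0]]]'; python3 - <<'E'
from h import *
go(.5153,-.3035,.060)
f=ctrl.grab_frame("scene"); i=f["img"][...,::-1]
cv2.imwrite("pics/s5.png",cv2.resize(i[230:380,80:230],None,fx=4,fy=4,interpolation=cv2.INTER_CUBIC))
E
```

```text
t: 10.0
position: [0.5164, -0.3039, 0.0568]
eef_rot: [-1.57, 0.0, -2.771]
force: [0.0, 0.1, 0.1]
width: 0.403
t: 10.75
position: [0.5174, -0.3043, 0.2097]
eef_rot: [-1.567, 0.003, -2.771]
force: [-0.1, 0.3, 0.0]
width: 0.4
t 10.75 pos [ 0.5174 -0.3043  0.2097] rpy [-1.5667  0.0033 -2.7708] F [-0.08  0.3   0.  ] w 0.4 q7 -0.866
units [ 0.088  5.989 -0.085] dist mm 149.7 jaw ang -1.2
```

View pics/s5.png

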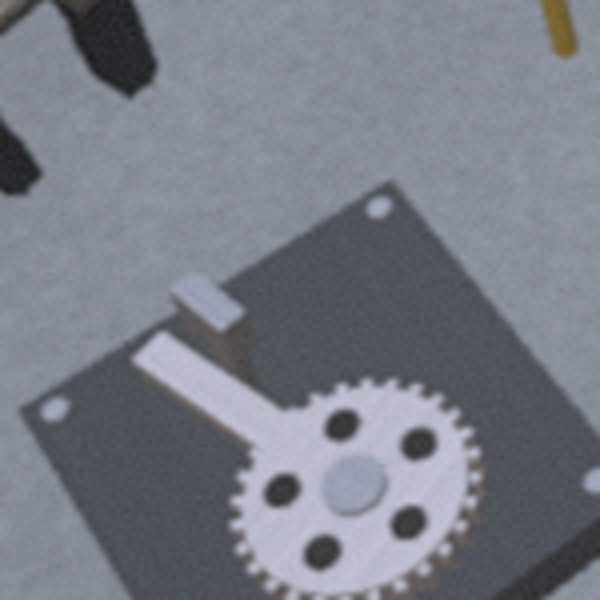

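The pin stands upright in the hole, its head at crop (207,300), with the arm resting against it and the gripper clear. I'll check the numbers and work out the knob approach.

```bash
python3 - <<'E'
from h import *
print("head top", back(cam("scene"),(80+207/4-.5,230+302/4-.5),.089).round(4))
go(.5497,.288,.16)
E
```

```text
head top [[ 0.5178 -0.2966  0.089 ]]
t 10.8 pos [ 0.5163 -0.3038  0.2079] rpy [-1.5692e+00  1.0000e-03 -2.7708e+00] F [-0.39  0.29  0.03] w 0.401 q7 -0.866
units [ -9.821   1.891 -21.582] dist mm 594.7 jaw ang -1.2
```

The head leans about 7 mm toward +y. That is about 0.08 rad, the hole's clearance under the spring load and within the 0.2 limit. Travel to the knob.

```bash
python3 -m inch '[[[-0.6,0,-1.3,0],[-1.2,0,-2.6,0],[-1.8,0,-4,0.2],[-2.4,0,-5.4,0.4],[-3,0,-6.8,0.6],[-3.7,0,-8.2,0.8],[-4.3,0,-9.6,1],[-5,0,-11,1.06],[-5.6,0,-12.4,1.06],[-6.2,0,-13.8,1.06],[-6.9,0,-15.2,1.06],[-7.5,0,-16.6,1.06],[-8.2,0,-18,1.06],[-8.8,0,-19.4,1.06],[-9.4,0,-20.7,1.06],[-9.8,0,-21.5,1.06],[-9.8,0,-21.58,1.06],[-9.8,0,-21.58,1.06],[-9.8,0,-21.58,1.06],[-9.8,0,-21.58,1.06]]]' 0.2; python3 - <<'E'
from h import *
go(.5497,.288,.12)
for n in("scene","top"):
    f=ctrl.grab_frame(n); i=f["img"][...,::-1]
    x,y=(330,90) if n=="scene" else (420,160)
    cv2.imwrite(f"pics/{n}6.png",cv2.resize(i[y:y+150,x:x+150],None,fx=4,fy=4,interpolation=cv2.INTER_CUBIC))
E
```

```text
t: 12.47
position: [0.5491, 0.2857, 0.206]
eef_rot: [-1.569, -0.001, -2.884]
force: [-0.8, -0.5, -0.9]
width: 0.4
t 12.47 pos [0.5491 0.2857 0.206 ] rpy [-1.5692e+00 -1.4000e-03 -2.8841e+00] F [-0.79 -0.52 -0.89] w 0.4 q7 -2.047
units [-0.051  3.441 -0.089] dist mm 86.1 jaw ang -1.3133
```

View pics/scene6.png

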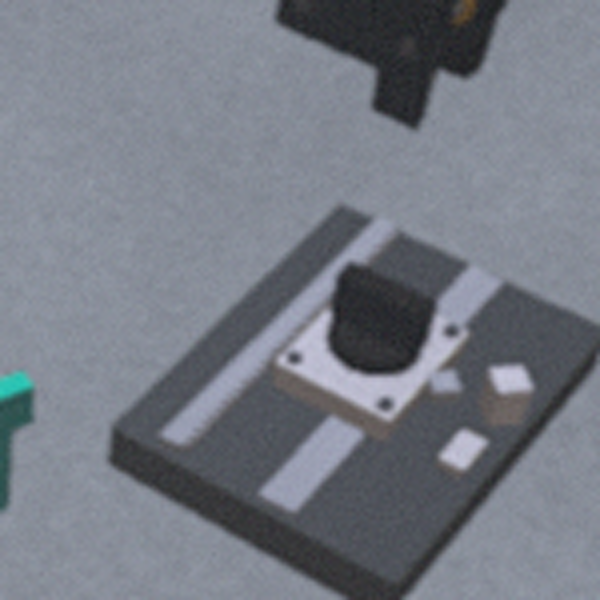

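View pics/top6.png

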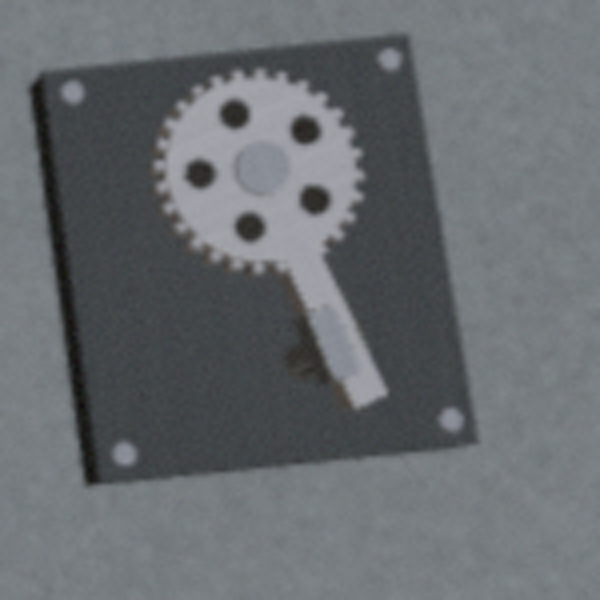

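The tensioner is fine: by the pixels the arm has turned about 0.65 rad. The knob bar lies along stage x at scene crop (385,305). Descend to the bar.

```bash
python3 -m inch '[[[-0.05,0.8,-0.09,0],[-0.05,1.6,-0.09,0],[-0.05,2.4,-0.09,0],[-0.05,3.2,-0.09,0],[-0.05,3.7,-0.09,0],[-0.05,3.7,-0.09,0],[-0.05,3.7,-0.09,0],[-0.05,3.7,-0.09,0]]]'; python3 - <<'E'
from h import *
go(.5497,.288,.067)
f=ctrl.grab_frame("scene"); i=f["img"][...,::-1]
cv2.imwrite("pics/s7.png",cv2.resize(i[110:230,350:470],None,fx=5,fy=5,interpolation=cv2.INTER_CUBIC))
E
```

```text
t: 13.23
position: [0.5503, 0.2907, 0.1154]
eef_rot: [-1.571, 0.002, -2.882]
force: [0.4, 0.8, 0.3]
width: 0.398
t 13.23 pos [0.5503 0.2907 0.1154] rpy [-1.5713e+00  1.7000e-03 -2.8822e+00] F [0.44 0.77 0.3 ] w 0.398 q7 -2.092
units [0.056 1.936 0.099] dist mm 48.5 jaw ang -1.3114
```

View pics/s7.png

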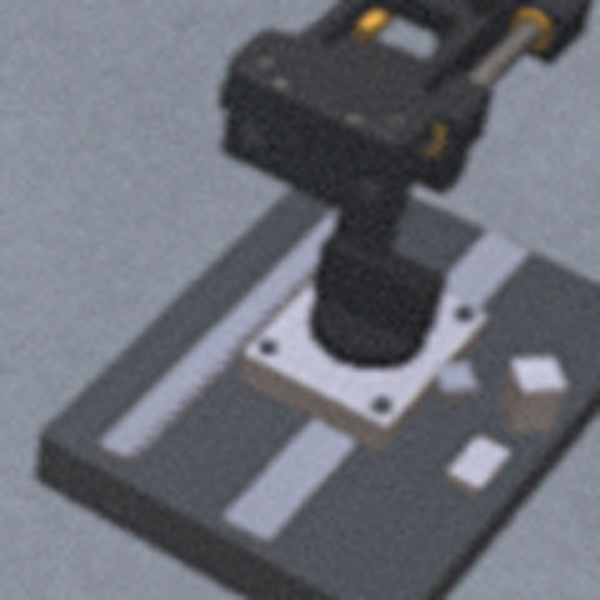

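```bash
python3 -m inch '[[[0.03,0.5,0.07,0],[0.03,1,0.07,0],[0.03,1.5,0.07,0],[0.03,1.8,0.07,0],[0.03,1.93,0.07,0],[0.03,1.93,0.07,0],[0.03,1.93,0.07,0]]]'; python3 -c "
from h import *
go(.5497,.288,.067)"
```

```text
t: 13.87
position: [0.5492, 0.2887, 0.0657]
eef_rot: [-1.571, -0.0, -2.882]
force: [0.2, -0.3, -0.0]
width: 0.4
t 13.87 pos [0.5492 0.2887 0.0657] rpy [-1.5709e+00 -3.0000e-04 -2.8817e+00] F [ 0.25 -0.3  -0.03] w 0.4 q7 -2.112
units [-0.011 -0.051  0.034] dist mm 1.6 jaw ang -1.3109
```

```bash
python3 -m inch '[[[0,0,0,0],[0,0,0,0],[0,0,0,0],[0,0,0,0],[0,0,0,0],[0,0,0,0],[0,0,0,0]]]' 1 30; python3 -c "
from h import *
go(.5497,.288,.067)"
```

```text
t: 14.45
position: [0.5495, 0.2904, 0.0665]
eef_rot: [-1.573, 0.002, -2.881]
force: [1.5, 4.9, -1.0]
width: 0.154
t 14.45 pos [0.5495 0.2904 0.0665] rpy [-1.5731e+00  1.9000e-03 -2.8809e+00] F [ 1.45  4.91 -1.04] w 0.154 q7 -2.112
units [ 0.019 -0.019  0.096] dist mm 2.5 jaw ang -1.3101
```

The bar is gripped at 13.6 mm. Turning counter-clockwise (negative roll) with the matching travel along stage +y (tool −z).

```bash
python3 -m inch '[[[0,0,-0.05,-0.6],[0,0,-0.1,-1.2],[0,0,-0.15,-1.8],[0,0,-0.2,-2.4],[0,0,-0.25,-3],[0,0,-0.3,-3.6],[0,0,-0.35,-4.2],[0,0,-0.4,-4.8],[0,0,-0.45,-5.4],[0,0,-0.5,-6],[0,0,-0.55,-6.6],[0,0,-0.6,-7.2],[0,0,-0.65,-7.8],[0,0,-0.7,-8.4],[0,0,-0.75,-9],[0,0,-0.75,-9],[0,0,-0.75,-9],[0,0,-0.75,-9]]]'; python3 - <<'E'
from h import *
go(.5497,.288,.067)
for n in("scene","top"):
    f=ctrl.grab_frame(n); i=f["img"][...,::-1]
    x,y=(370,120) if n=="scene" else (100,170)
    cv2.imwrite(f"pics/{n}8.png",cv2.resize(i[y:y+100,x:x+120],None,fx=6,fy=6,interpolation=cv2.INTER_CUBIC))
E
```

```text
t: 15.95
position: [0.5448, 0.3085, 0.0665]
eef_rot: [-1.571, 0.003, -1.939]
force: [0.9, 5.1, 0.0]
width: 0.154
t 15.95 pos [0.5448 0.3085 0.0665] rpy [-1.5707  0.0032 -1.9388] F [0.86 5.15 0.04] w 0.154 q7 -1.354
units [ 0.692 -0.022  0.478] dist mm 21.0 jaw ang -0.368
```

View pics/scene8.png

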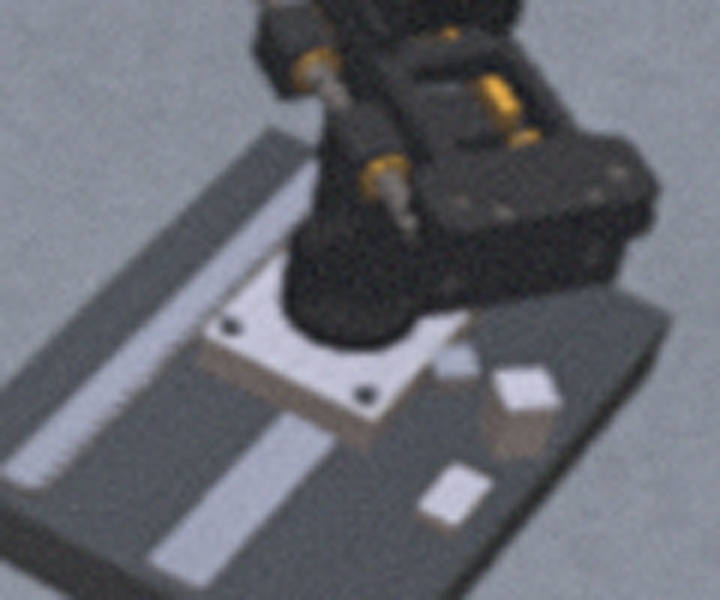

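View pics/top8.png

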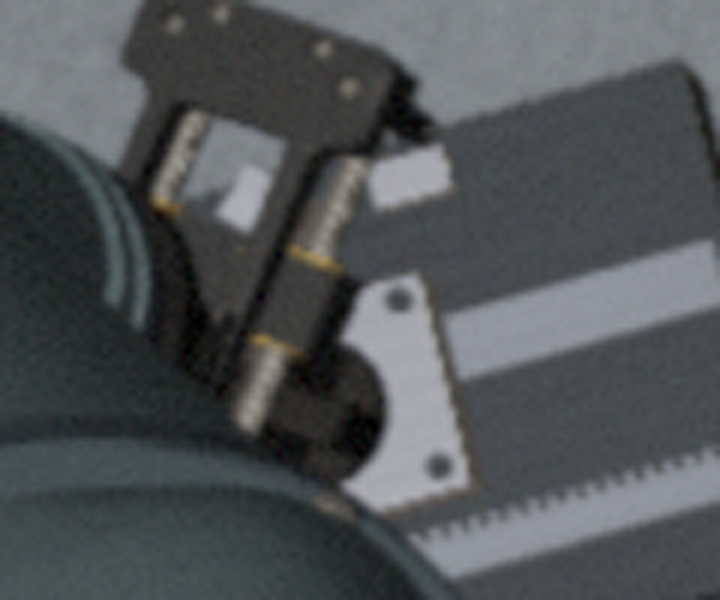

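```bash
python3 - <<'E'
from h import *
a=.2596; Y=np.array([-np.sin(a),np.cos(a)]); X=np.array([np.cos(a),np.sin(a)]); O=np.array([.549,.2876])
st=lambda P:(np.round([(P[:,:2]-O)@X*1000,(P[:,:2]-O)@Y*1000],1).T.tolist())
ct,cs=cam("top"),cam("scene")
px=lambda l,x,y,k: np.array(l)/k+[x,y]-0.5+0.5/k
print("corners before",st(back(ct,px([(428,190),(467,363)],95,175,5),.051)))
print("corners after",st(back(ct,px([(423,274),(470,487)],100,170,6),.051)))
print("carriage corner scene after",st(back(cs,px([(368,420)],370,120,6),.051)))
print("carriage corner scene before",st(back(cs,px([(262,197)],1020/3,390/3,3),.051)))
print("nose tip",st(back(cs,px([(480,368),(455,345),(440,374),(476,379)],370,120,6),.051)))
print("clip c",st(back(cs,px([(526,388)],370,120,6),.054)), "corner", st(back(cs,px([(495,378),(507,411),(558,398),(540,367)],370,120,6),.054)))
print("clip top", st(back(ct,px([(239,147)],95,175,5),.054)), st(back(ct,px([(235,112),(207,153),(243,178),(272,148)],95,175,5),.054)))
print("nose before top", st(back(ct,px([(306,173),(283,200),(337,187)],95,175,5),.051)))
s=ctrl.sense(); print("tcp",st(s["position"][None]))
E
```

```text
corners before [[33.0, -38.7], [-31.4, -37.8]]
corners after [[33.3, -20.2], [-32.6, -19.2]]
carriage corner scene after [[33.7, -19.7]]
carriage corner scene before [[35.8, -38.0]]
nose tip [[50.2, 24.7], [38.3, 29.1], [41.3, 13.9], [51.7, 19.3]]
clip c [[67.4, 22.8]] corner [[57.3, 20.5], [67.7, 9.5], [77.8, 25.3], [66.3, 34.5]]
clip top [[66.0, 22.1]] [[78.9, 20.7], [67.0, 33.6], [54.6, 23.1], [62.4, 10.8]]
nose before top [[51.1, 2.0], [43.7, 12.1], [43.0, -7.6]]
tcp [[1.3, 21.2]]
```

The carriage has moved about 18.7 mm and the clip needs about 20 mm. One more small turn of about 0.065 rad, then I'll let go.

```bash
python3 -m inch '[[[-0.02,0,-0.015,-0.3],[-0.04,0,-0.03,-0.6],[-0.04,0,-0.03,-0.65],[-0.04,0,-0.03,-0.65],[-0.04,0,-0.03,-0.65],[-0.04,0,-0.03,-0.65]]]'; python3 -m inch '[[[-0.04,0,-0.03,0],[-0.04,0,-0.03,0],[-0.04,0,-0.03,0],[-0.04,0,-0.03,0],[-0.04,0,-0.03,0],[-0.04,0,-0.03,0]]]' 0.2; python3 -c "
from h import *
go(.5448,.31,.25)"
```

```text
t: 16.55
position: [0.5445, 0.3096, 0.0665]
eef_rot: [-1.57, 0.003, -1.871]
force: [1.4, 5.2, 0.0]
width: 0.157
t: 17.05
position: [0.5437, 0.3087, 0.0658]
eef_rot: [-1.571, -0.001, -1.872]
force: [-0.2, -0.4, 0.5]
width: 0.401
t 17.05 pos [0.5437 0.3087 0.0658] rpy [-1.5708e+00 -6.0000e-04 -1.8715e+00] F [-0.2  -0.37  0.46] w 0.401 q7 -1.3
units [-0.058 -7.366  0.026] dist mm 184.2 jaw ang -0.3007
```

Lifting straight up, then moving away to get a clear view.

```bash
python3 -m inch '[[[0,-0.5,0,0],[0,-1,0,0],[0,-2,0,0],[0,-3.2,0,0],[0,-4.5,0,0],[0,-5.8,0,0],[0,-6,0,0],[2,-6,0,0],[3.5,-6,0,0],[5,-6,0,0],[6.5,-6,0,0],[8,-6,0,0],[9.5,-6,0,0],[10,-6,0,0],[10,-6,0,0],[10,-6,0,0],[10,-6,0,0]]]'; python3 - <<'E'
from h import *
go(.5448,.31,.25)
for n in("scene","top"):
    f=ctrl.grab_frame(n); i=f["img"][...,::-1]
    cv2.imwrite(f"pics/{n}9f.png",i)
    x,y=(370,120) if n=="scene" else (95,175)
    cv2.imwrite(f"pics/{n}9.png",cv2.resize(i[y:y+100,x:x+120],None,fx=6,fy=6,interpolation=cv2.INTER_CUBIC))
E
```

```text
t: 18.47
position: [0.4703, 0.0718, 0.2168]
eef_rot: [-1.57, 0.001, -1.87]
force: [0.6, 0.1, -0.8]
width: 0.4
t 18.47 pos [0.4703 0.0718 0.2168] rpy [-1.5695e+00  1.3000e-03 -1.8698e+00] F [ 0.57  0.12 -0.81] w 0.4 q7 -0.805
units [-9.985 -1.316  0.043] dist mm 251.8 jaw ang -0.299
```

View pics/scene9.png

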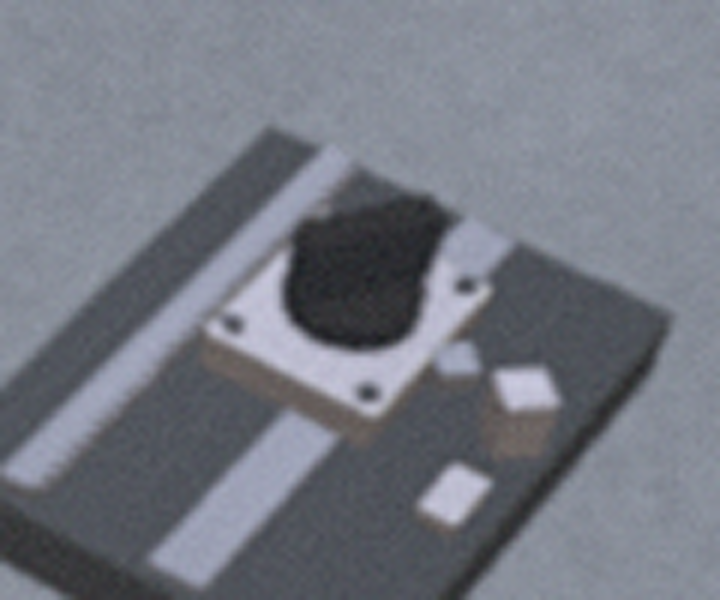

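View pics/top9.png

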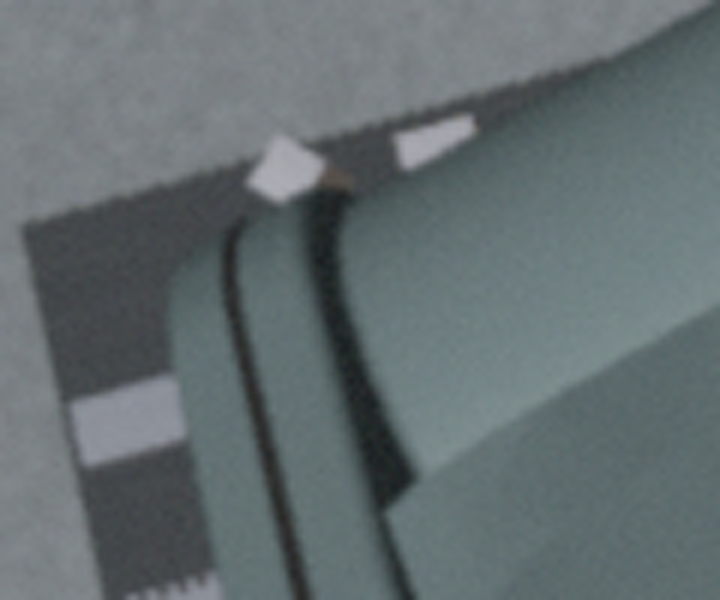

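View pics/top9f.png

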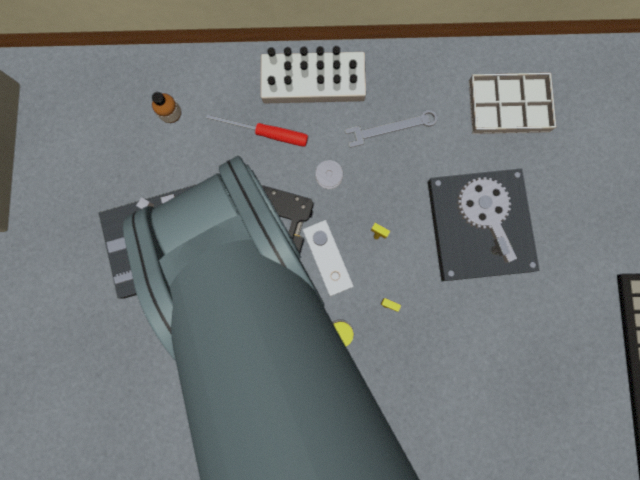

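The scene view shows the pointer nose facing the clip, but the arm blocks the top view. I'll move the arm on for a proper measurement.

```bash
python3 -m inch '[[[1.5,0,0.3,0],[3,0,0.6,0],[4.5,0,1,0],[6,0,1.3,0],[7.5,0,1.7,0],[9,0,2,0],[10,0,2,0],[10,0,2,0],[10,0,2,0],[10,0,2,0],[10,0,2,0]]]'; python3 - <<'E'
from h import *
for n in("scene","top"):
    f=ctrl.grab_frame(n); i=f["img"][...,::-1]
    cv2.imwrite(f"pics/{n}10f.png",i)
    if n=="top": cv2.imwrite(f"pics/{n}10.png",cv2.resize(i[175:265,95:215],None,fx=6,fy=6,interpolation=cv2.INTER_CUBIC))
E
```

```text
t: 19.48
position: [0.4443, -0.1812, 0.216]
eef_rot: [-1.571, 0.001, -1.868]
force: [0.7, -0.5, 0.2]
width: 0.398
```

View pics/top10.png

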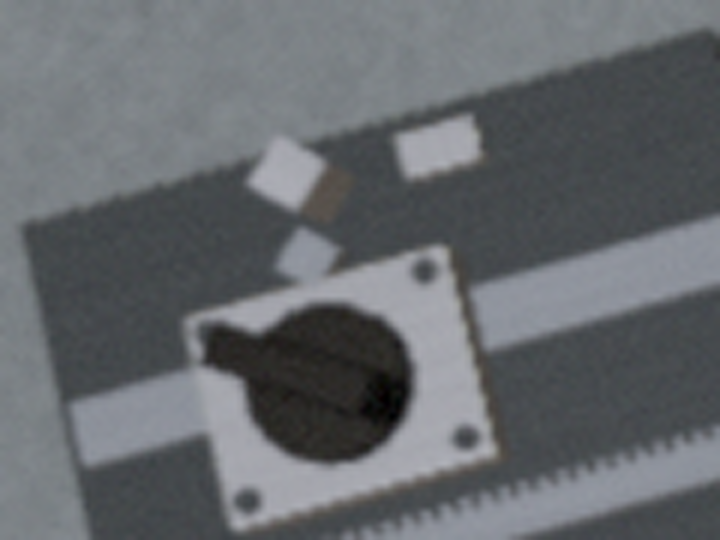

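View pics/scene10f.png

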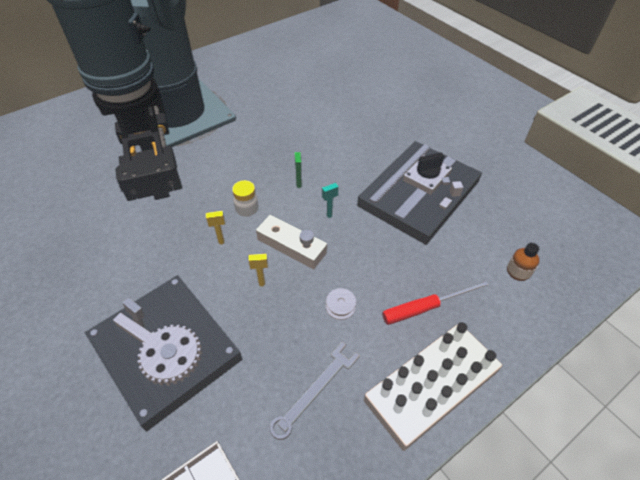

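```bash
python3 - <<'E'
from h import *
a=.2596; Y=np.array([-np.sin(a),np.cos(a)]); X=np.array([np.cos(a),np.sin(a)]); O=np.array([.549,.2876])
st=lambda P:(np.round([(P[:,:2]-O)@X*1000,(P[:,:2]-O)@Y*1000],1).T)
ct=cam("top"); px=lambda l: np.array(l)/6+[95,175]-0.5+0.5/6
n=st(back(ct,px([(302,225),(275,262),(342,248)]),.051)); k=st(back(ct,px([(283,135),(247,181),(298,213),(328,168)]),.054)); c=st(back(ct,px([(185,318),(447,243)]),.051))
print("nose",n.tolist(),"\nclip",k.tolist(),k.mean(0),"\ncarr edge",c.tolist(),c.mean(0))
E
```

```text
nose [[51.3, 21.9], [42.6, 32.1], [41.2, 12.0]] 
clip [[78.7, 20.5], [68.0, 33.8], [54.3, 21.3], [65.1, 9.7]] [66.525 21.325] 
carr edge [[33.4, 61.5], [34.1, -18.5]] [33.75 21.5 ]
```

The pointer (y ≈ 21.7 mm) and clip (≈ 21.3–22 mm) agree to within about 0.5 mm. The scene view shows the pin standing at (133,310), the short pin and loose things in place, and the robot clear. Handing in.

```bash
python3 -c "
from h import *
s=ctrl.sense(); print(s['t'],s['force'].round(2),abs(s['qvel']).max()); print(ctrl.hand_in())"
```

```text
19.5833 [ 0.73  0.12 -0.06] 0.00754923627645216
the job is handed in; nothing more can be done
None
```

I did both parts of the job and handed it in at about 19.6 s of robot time. No verdict was reported.

- **Pin and tensioner:** I took the long grey pin from the rack, swung the tensioner arm past the lock hole with its shank, pushed it to the expected seated height (4.6 N upward force there) and let go. The top view shows the arm held at about 0.65 rad. The pin leans about 0.08 rad under the spring, within the 0.2 limit. I did not measure its depth again after letting go.
- **Carriage:** I turned the knob about 1 rad counter-clockwise and let go. In the last top view the pointer is level with the index clip to about 0.5 mm (limit 4 mm).
- **Rest of the bench:** the last scene view shows the short pin still in the rack and the loose things where they were. The gripper was clear of everything, with almost no wrist force.

No check failed. The closest to a disagreement was the head reading about 7 mm off the hole axis; I put that down to the lean, which is about what the hole's clearance allows.

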